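# Hang the rinsed pestle in the ring stand to drip dry

## Robot

A 6-joint arm with a two-finger parallel gripper is mounted at the origin on a cart in front of the work surface, level with it; the furniture and walls round the work are solid. World frame = base frame: x ahead of the robot, y to its left, z up, the work surface at z = 0. Lengths are in mm, angles in rad, forces in N, time in s.
With the tool pointing down it reaches from about 350 to 975 mm from the base axis. Payload 7.1 kg.
Tool frame: the origin (TCP) lies between the finger pads; the fingertips stand 8 mm ahead of it and the grasp point (between the pads) lies 11 mm behind it; x points along the fingers, y is the direction in which the jaws open and shut, and the axes are right-handed (so a half turn about x gives the same grasp; the last joint's range is limited). The gripper opens to 88 mm and grips with 3 to 60 N. Pads are 20 mm wide; open, the fingers measure 115 mm over their backs; the gripper's body (75 mm by 178 mm) begins 61 mm behind the grasp point.
Start: joints at [1.319, 0.423, 1.63, -0, 1.089, -0.019], TCP at [144.158, 608.131, 230.675] pointing down, gripper open.
Joint ranges: [-3, 3], [-0.9, 2.11], [0.09, 2.58], [-1.31, 4.45], [0.11, 2.69], [-2.54, 2.54]. Speed limits (rad/s): [2.39, 2.39, 3.01, 3.14, 3.14, 3.14].

## Interface

Orientations are given as a rotation vector (axis times angle).
In Python, from workcell import ctrl gives the robot as it stands.
- The arm moves only by the tool apply_moves, never from a script. Its argument "increments" is a list of rows, each an object with "gripper": the opening in per cent of the stroke, from 0 (shut) to 100 (fully open); "delta_pos": the shift along the tool's x, y, z in cm, a list of three; "dr": the turn, a rotation vector about the tool's x, y, z in rad, a list of three. In form: [{"gripper": gripper, "delta_pos": [dx, dy, dz], "dr": [ax, ay, az]}, ...]. A call has exactly 5 rows; each row shifts and turns the commanded pose from where the row before left it, along the tool's axes as they then stand; what a row does not reach is not made up. A row lasts 1/12 s, in which the tool goes at most 41.7 mm and 7.16 degrees, less where a joint would pass 70% of its speed; a pose out of reach is approached as far as the arm can. A call with a gripper value outside its range is refused whole. The fingers move at their own pace and stop on an object; the grip force is fixed at half the most. Time passes only in rows, so rows that do not move let the fingers close, or fill a call up. It gives the time, the measured TCP pose, the force and the opening at its end, in the units of the state.
- ctrl.get_obs(): the state, without advancing time (a new reading comes with each control period).
- ctrl.get_image(name): name is "scene" or "top"; returns a dict with "img" (384x512x3 uint8, red, green, blue), "range_z" (384x512 float32, mm along the optical axis (not along the pixel's ray), 0 where there is no reading), "mtx" (3x3 intrinsics, pixels), "k1" (the pictures are not rectified: a ray, as slopes to the right and down, at radius r is drawn at 1 + k1 r^2 times it, then the intrinsics apply), "rvec" (rotation vector, rad) and "tvec" (3), from world to camera coordinates, as OpenCV has them. Camera axes: x right, y down, z forward; pixel columns grow to the right and rows downward; lengths in mm; the calibration is good to about 2 mm. A picture is of the moment at which its call begins.
- ctrl.close_job(): hands the job in, once; it reports no verdict.
The state is a dict: "t": time; "qpos": joint angles; "qvel": joint speeds; "joint_torque": joint torques, N m; "ee_pos": TCP position; "orientation": TCP orientation; "ft_force": force on the tool from outside, world axes, zero at the start; "moment": the same for the moment, N m; "width": finger opening in mm.
Only numpy, scipy, OpenCV 4.12 (cv2) and the standard library are available. Lean on these libraries where they do the work, as an engineer would, in place of code of your own. Each camera call takes 0.05 s, during which the arm holds its last target. There are 200 camera calls.

## Task

The porcelain pestle has been rinsed and is leaning in the steel cup. Hang it up to dry in the ring that will hold it: lower it upright, handle first, through the stand's narrow ring until its thick head rests on the ring, and leave it hanging there; lower it gently, never letting it fall down through the ring. Leave the cup standing, and do not push about or knock over the mortar and the two little bottles.

Things in the scene. Friction and masses are not known exactly. Their poses are not given: they have to be found in the camera images.
- pestle_mid (a point): Middle of the white porcelain pestle, half-way along its axis. Round, 163 mm long, 150 g. Its z axis runs from the handle's end (81 mm below this point) to the head's rounded end (81 mm above). Handle 14 to 17 mm thick up to 26 mm above this point; then an 11 mm shoulder; head a cylinder 34 mm thick from 37 to 66 mm above this point, rounded at its end.
- pestle: The same pestle; origin at the handle's end, on its axis, z towards the head. At the start it stands handle down in the steel cup, leaning about 28 degrees on the rim, its head up and out of the cup.
- cup_mid (a point): Middle of the pale grey open steel cup, half-way up its axis (44 mm above its underside); cup 64 mm across and 88 mm tall, open at the top, walls about 4 mm, stands loose on the bench (110 g).
- stand_small_ring (a point): Centre of the narrow ring: level steel ring of 8 mm round bar, bore 24 mm, 40 mm across outside, fixed 150 mm above the bench. Its x axis points along the ring's arm to the stand's upright rod, 85 mm away; the rod ends 22 mm above this point, its clamp 12 mm above. Base plate 10 mm high, fixed. The handle passes, the head does not; hung up, the pestle's middle is 30 mm below this point.
- stand_wide_ring (a point): Centre of the wide ring (bore 60 mm, 76 mm across outside) of a second stand of the same kind and height, meant for funnels; the whole pestle would fall through it.
- mortar: White porcelain mortar, 102 mm across and 64 mm tall, loose; origin under its middle. Bystander.
- vial_a: Small plastic bottle with white cap, 37 mm across and 85 mm tall, loose; origin under its middle. Bystander.
- vial_b: Small plastic bottle with white cap, 36 mm across and 75 mm tall, loose; origin under its middle. Bystander.
Things that resemble listed ones, but are neither listed nor needed, are in the scene too. Leave any purple or red look-alike of the part that bears cup_mid alone.

How it is judged:
By the outcome, as a careful person would: the job done as asked, in the order asked, and still so for the second after the job is handed in, with the robot touching nothing.
It also fails if it takes over 58 s, if anything falls off the work surface, if the arm or the gripper's body presses on something with over 40 N, if the wrist force passes 120 N, or if a joint passes its speed limit or range.

## Working session

There is one attempt and no reset: what is moved stays moved. The work goes in short steps, Python scripts to look and compute and a tool call to move; the robot and the scene stay as the last step left them, time stands still between calls to the robot, and variables do not carry over. Pictures are saved under pics/ and viewed, about 8 in all and at most 12, crops included, and the job is handed in when it is done.

Besides the shell and the picture viewer there is one more tool, called after "Call:" as name([rows], argument=value, ...), one row to a line, values as JSON. apply_moves: Moves the arm, as the interface text tells. Its arguments: {"type":"object","properties":{"increments":{"type":"array","items":{"type":"object","properties":{"gripper":{"type":"number"},"delta_pos":{"type":"array","items":{"type":"number"}},"dr":{"type":"array","items":{"type":"number"}}}}}},"required":["increments"]}

```bash
mkdir -p pics; ls
cat > h.py <<'E'
import numpy as np, cv2
from scipy.spatial.transform import Rotation as R
from workcell import ctrl
def grab(n,f=None):
    d=ctrl.get_image(n)
    if f: np.savez('%s.npz'%f,**d)
    return d
def cloud(d):
    h,w=d['range_z'].shape; K=np.array(d['mtx']); k=float(d['k1'])
    u,v=np.meshgrid(np.arange(w),np.arange(h))
    p=np.stack([u,v],-1).reshape(-1,1,2).astype(float)
    n=cv2.undistortPoints(p,K,np.array([k,0,0,0,0.])).reshape(h,w,2)
    z=d['range_z'].astype(float)
    c=np.concatenate([n*z[...,None],z[...,None]],-1)
    Rm=cv2.Rodrigues(np.array(d['rvec'],float))[0]
    P=(c-np.array(d['tvec'],float).reshape(3))@Rm
    P[z==0]=np.nan
    return P
def save(d,name,box=None,s=1):
    im=d['img'][...,::-1]
    if box: x0,y0,x1,y1=box; im=im[y0:y1,x0:x1]
    cv2.imwrite('pics/'+name,cv2.resize(im,None,fx=s,fy=s,interpolation=cv2.INTER_CUBIC))
E
python3 - <<'E'
from h import *
a=grab('scene','s0');b=grab('top','t0')
save(a,'s0.png',None,1.5);save(b,'t0.png',None,1.5)
for d in(a,b):
    Rm=cv2.Rodrigues(np.array(d['rvec'],float))[0];print(-Rm.T@np.array(d['tvec']).reshape(3),Rm[2],d['mtx'],d['k1'])
print(ctrl.get_obs())
E
```

```text
pics
[-410.7861265  -615.2817952   754.90392718] [ 0.6748338   0.56408333 -0.47582491] [[406.72162519   0.         252.47337947]
 [  0.         406.72162519 194.45239824]
 [  0.           0.           1.        ]] 0.00621054437999357
[ 156.87276721  139.54983083 1768.87907429] [ 0.20794218  0.00949786 -0.97809501] [[447.09837903   0.         255.97607275]
 [  0.         447.09837903 198.66243247]
 [  0.           0.           1.        ]] -0.1405113982272161
{'t': 0.1, 'qpos': array([ 1.31898965e+00,  4.23781236e-01,  1.63060362e+00, -2.15275838e-05,
        1.08857896e+00, -1.89859417e-02]), 'qvel': array([ 0.00044264, -0.00133117, -0.00234908,  0.00231685, -0.00033009,
       -0.00116451]), 'joint_torque': array([-7.51959033e-05, -5.45607805e+01, -2.74325413e+01,  6.45692577e-02,
        1.88226008e-02, -6.32777005e-05]), 'ee_pos': array([144.05315656, 607.67429302, 229.97282647]), 'orientation': array([ 0.18170762,  1.56322353, -0.18384979]), 'ft_force': array([ 0.10381944, -0.25182202,  0.2290553 ]), 'moment': array([0.01098531, 0.01509603, 0.02555315]), 'width': 87.89764191662132}
```

View pics/s0.png

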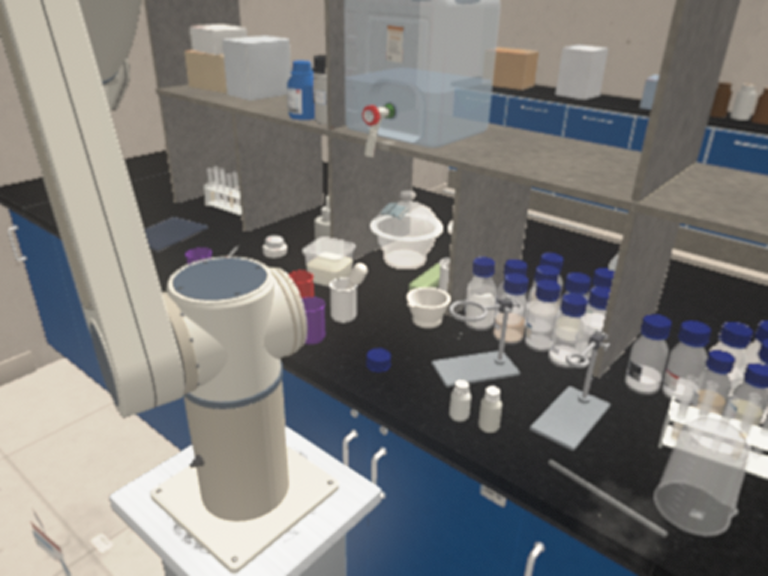

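View pics/t0.png

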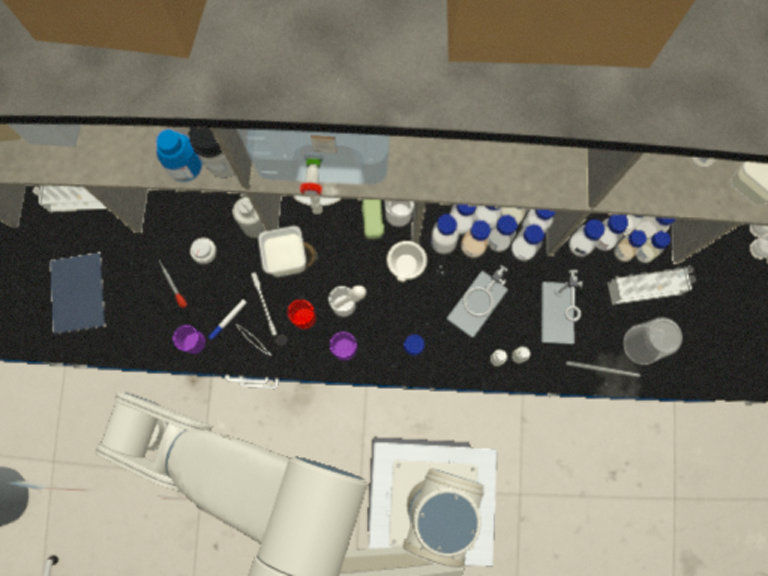

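The scene view shows the cup at (343,298), the pestle head at (360,272), the wide ring at (470,310) and the narrow ring at (580,358). In the top view the cup is at (343,300), the head at (358,292) and the narrow ring at (572,312). The vials are at (499,357) and (521,354), the mortar at (406,260).

Run:
```python
from h import *
a=dict(np.load('s0.npz'));b=dict(np.load('t0.npz'))
def reg(d,box,zmin,zmax=400):
    P=cloud(d);x0,y0,x1,y1=box;Q=P[y0:y1,x0:x1].reshape(-1,3);C=d['img'][y0:y1,x0:x1].reshape(-1,3)
    m=(Q[:,2]>zmin)&(Q[:,2]<zmax);return Q[m],C[m]
for n,d,box in(('s',a,(218,172,250,216)),('t',b,(216,186,248,214))):
    for lo,hi in((60,84),(84,95),(95,110),(110,125),(125,140),(140,160),(160,180)):
        Q,C=reg(d,box,lo,hi)
        if len(Q): print(n,lo,len(Q),np.median(Q,0).round(),Q.min(0).round(),Q.max(0).round())
print('ring')
for n,d,box in(('s',a,(375,215,410,260)),('t',b,(360,175,392,232))):
    for lo,hi in((135,146),(146,158),(158,164),(164,180)):
        Q,C=reg(d,box,lo,hi)
        if len(Q): print(n,lo,len(Q),np.median(Q,0).round(),Q.min(0).round(),Q.max(0).round())
ims=[cv2.resize(d['img'][y0:y1,x0:x1,::-1],(390,int(390*(y1-y0)/(x1-x0))),interpolation=cv2.INTER_CUBIC) for d,(x0,y0,x1,y1) in((a,(215,170,255,220)),(b,(212,182,252,232)),(a,(370,210,410,260)),(b,(355,175,395,225)))]
ims=[cv2.resize(i,(240,300)) for i in ims]
cv2.imwrite('pics/c0.png',np.vstack([np.hstack(ims[:2]),np.hstack(ims[2:])]))
```

```text
s 60 228 [516. 281.  72.] [474. 231.  60.] [665. 394.  84.]
s 84 68 [513. 281.  87.] [474. 230.  84.] [614. 390.  94.]
s 95 13 [505. 225. 105.] [499. 214.  95.] [513. 238. 109.]
s 110 37 [502. 218. 118.] [496. 207. 110.] [517. 241. 125.]
s 125 40 [503. 212. 133.] [496. 199. 126.] [531. 235. 140.]
s 140 43 [510. 213. 145.] [501. 202. 140.] [528. 232. 153.]
t 60 44 [508. 265.  73.] [477. 236.  60.] [538. 295.  83.]
t 84 27 [508. 265.  89.] [476. 239.  84.] [539. 295.  94.]
t 95 2 [507. 249.  99.] [505. 247.  97.] [509. 251. 102.]
t 110 11 [501. 238. 121.] [498. 227. 114.] [520. 247. 125.]
t 125 25 [507. 234. 132.] [499. 208. 125.] [527. 246. 139.]
t 140 52 [515. 223. 146.] [501. 208. 141.] [529. 238. 155.]
ring
s 135 6 [ 559. -322.  142.] [ 554. -325.  140.] [ 564. -317.  145.]
s 146 188 [ 505. -319.  153.] [ 468. -339.  146.] [ 598. -297.  157.]
s 158 39 [ 566. -316.  161.] [ 554. -325.  158.] [ 581. -306.  163.]
s 164 16 [ 571. -316.  170.] [ 559. -321.  165.] [ 579. -311.  173.]
t 135 10 [ 559. -309.  142.] [ 479. -329.  142.] [ 582. -303.  145.]
t 146 108 [ 515. -312.  154.] [ 468. -336.  146.] [ 600. -293.  158.]
t 158 24 [ 563. -314.  160.] [ 471. -328.  158.] [ 599. -298.  164.]
t 164 17 [ 572. -312.  167.] [ 561. -319.  164.] [ 580. -304.  176.]
```

View pics/c0.png

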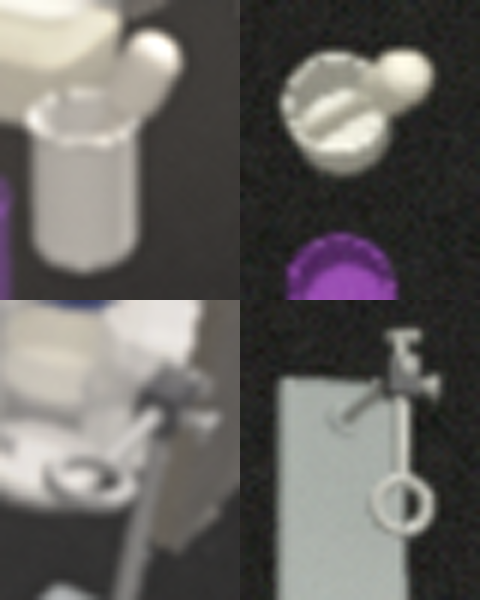

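```bash
cat > fit.py <<'E'
from h import *
from scipy.optimize import least_squares
prof=np.array([[0,0],[0,5],[2,7],[80,7.5],[107,8.5],[118,17],[147,17],[155,14.5],[160,9],[163,0]],float) # s,r
d=np.diff(prof,axis=0)
def dist(s,r):
    q=np.stack([s,r],-1)[:,None]-prof[:-1]; t=np.clip((q*d).sum(-1)/(d*d).sum(-1),0,1)
    e=q-t[...,None]*d; return np.sqrt((e**2).sum(-1)).min(1)
def fit(Q,p0):
    # p: x,y,z of the handle end, and axis slopes
    def f(p):
        a=np.array([p[3],p[4],1]);a/=np.linalg.norm(a)
        v=Q-p[:3];s=v@a;r=np.linalg.norm(v-s[:,None]*a,axis=1);return dist(s,r)
    r=least_squares(f,p0,loss='soft_l1',f_scale=1.5);a=np.array([r.x[3],r.x[4],1]);a/=np.linalg.norm(a)
    return r.x[:3],a,f(r.x)
E
python3 - <<'E'
from fit import *
a=dict(np.load('s0.npz'));b=dict(np.load('t0.npz'))
QQ=[]
for d in(a,b):
    P=cloud(d).reshape(-1,3)
    m=(P[:,2]>97)&(P[:,2]<170)&(np.hypot(P[:,0]-512,P[:,1]-225)<45);Q=P[m]
    QQ.append(Q)
    # torus fit for ring
    m=(P[:,2]>142)&(P[:,2]<160)&(np.hypot(P[:,0]-488,P[:,1]+315)<30);T=P[m]
    f=lambda p:np.hypot(np.hypot(T[:,0]-p[0],T[:,1]-p[1])-16,T[:,2]-p[2])-4
    r=least_squares(f,[488,-315,150],loss='soft_l1',f_scale=1);print('ring',len(T),r.x.round(1),np.abs(f(r.x)).mean())
    m=(P[:,2]>80)&(P[:,2]<95)&(np.hypot(P[:,0]-508,P[:,1]-265)<38);T=P[m]
    f=lambda p:np.hypot(T[:,0]-p[0],T[:,1]-p[1])-30
    r=least_squares(f,[508,265],loss='soft_l1',f_scale=1);print('cup',len(T),r.x.round(1))
    # rod of stand
    m=(P[:,2]>40)&(P[:,2]<174)&(np.hypot(P[:,0]-571,P[:,1]+316)<14);print('rod',np.median(P[m],0).round(1))
for n,Q in(('s',QQ[0]),('t',QQ[1]),('both',np.vstack(QQ))):
    o,ax,res=fit(Q,[505,285,8,.03,-.53]);print(n,len(Q),o.round(1),ax.round(3),'tilt',np.degrees(np.arccos(ax[2])).round(1),'grasp',(o+138.5*ax).round(1),res.mean().round(2))
print(R.from_rotvec(ctrl.get_obs()['orientation']).as_matrix().round(3))
E
```

```text
ring 104 [ 489.5 -315.2  150.8] 1.226181117641869
cup 76 [508.  264.4]
rod [ 570.  -316.7  114.3]
ring 63 [ 489.8 -312.4  153.5] 1.7611673780937271
cup 35 [507.6 265.6]
rod [ 571.2 -310.8  157.6]
s 132 [505.4 290.4   8.1] [ 0.078 -0.492  0.867] tilt 29.9 grasp [516.2 222.3 128.2] 1.26
t 89 [503.2 286.6   4. ] [ 0.091 -0.438  0.894] tilt 26.6 grasp [515.8 225.9 127.9] 1.87
both 221 [505.  293.2   9.2] [ 0.079 -0.505  0.86 ] tilt 30.7 grasp [515.9 223.3 128.2] 1.68
[[-0.     0.231  0.973]
 [-0.001  0.973 -0.231]
 [-1.    -0.001 -0.   ]]
```

```bash
cat > plan.py <<'E'
from h import *
import json
def frame(ax,yaw):
    """tool x = ax; tool y as near as possible to the horizontal yaw (rad)"""
    x=np.array(ax,float);x/=np.linalg.norm(x);y=np.array([np.cos(yaw),np.sin(yaw),0]);y-=x*(x@y);y/=np.linalg.norm(y)
    return R.from_matrix(np.stack([x,y,np.cross(x,y)],1))
def plan(p,r,wps):
    """wps: (pos, Rot, rows, gripper) -> rounded rows"""
    rows=[]
    for P,Q,n,g in wps:
        P=np.array(P,float);p0=p.copy();r0=r;rv=(r0.inv()*Q).as_rotvec()
        for i in range(1,n+1):
            d=r.inv().apply(p0+(P-p0)*i/n-p)/10;d=d.round(2);w=(r.inv()*(r0*R.from_rotvec(rv*i/n))).as_rotvec().round(3)
            p=p+r.apply(d*10);r=r*R.from_rotvec(w)
            assert np.linalg.norm(d)<4.1 and np.linalg.norm(w)<.122,(np.linalg.norm(d),np.linalg.norm(w))
            rows.append({"gripper":g,"delta_pos":[float(x)+0. for x in d],"dr":[float(x)+0. for x in w]})
    for i in range(0,len(rows),5):print(json.dumps(rows[i:i+5]))
    print('end',p.round(1),len(rows)); return p,r
def now():
    o=ctrl.get_obs();return np.array(o['ee_pos']),R.from_rotvec(o['orientation'])
E
python3 - <<'E'
from plan import *
ax=np.array([.083,-.462,.883]);F=frame(-ax,np.radians(10.2))
g=np.array([516,224,128])-11*ax
p,r=now();p=np.array([144.158,608.131,230.675])
plan(p,r,[(g+90*ax+[0,0,45],F,20,100),(g+80*ax,F,5,100)])
print(g,np.abs(F.as_matrix()).round(2))
E
```

```text
[{"gripper": 100, "delta_pos": [-0.06, -1.61, 2.33], "dr": [0.057, 0.022, 0.014]}, {"gripper": 100, "delta_pos": [-0.13, -1.47, 2.41], "dr": [0.057, 0.021, 0.014]}, {"gripper": 100, "delta_pos": [-0.2, -1.34, 2.49], "dr": [0.056, 0.022, 0.015]}, {"gripper": 100, "delta_pos": [-0.28, -1.18, 2.55], "dr": [0.057, 0.022, 0.014]}, {"gripper": 100, "delta_pos": [-0.35, -1.04, 2.61], "dr": [0.057, 0.021, 0.014]}]
[{"gripper": 100, "delta_pos": [-0.42, -0.88, 2.66], "dr": [0.057, 0.022, 0.014]}, {"gripper": 100, "delta_pos": [-0.49, -0.72, 2.69], "dr": [0.056, 0.022, 0.015]}, {"gripper": 100, "delta_pos": [-0.55, -0.56, 2.72], "dr": [0.057, 0.021, 0.014]}, {"gripper": 100, "delta_pos": [-0.63, -0.4, 2.73], "dr": [0.057, 0.022, 0.014]}, {"gripper": 100, "delta_pos": [-0.68, -0.23, 2.73], "dr": [0.057, 0.021, 0.014]}]
[{"gripper": 100, "delta_pos": [-0.75, -0.07, 2.73], "dr": [0.057, 0.022, 0.014]}, {"gripper": 100, "delta_pos": [-0.8, 0.1, 2.71], "dr": [0.056, 0.022, 0.015]}, {"gripper": 100, "delta_pos": [-0.87, 0.26, 2.68], "dr": [0.057, 0.021, 0.014]}, {"gripper": 100, "delta_pos": [-0.91,
[... 299 characters left out ...]
 100, "delta_pos": [-1.09, 1.05, 2.39], "dr": [0.057, 0.022, 0.014]}, {"gripper": 100, "delta_pos": [-1.13, 1.21, 2.3], "dr": [0.057, 0.021, 0.014]}, {"gripper": 100, "delta_pos": [-1.16, 1.35, 2.2], "dr": [0.056, 0.022, 0.014]}]
[{"gripper": 100, "delta_pos": [1.0, 0.0, 0.42], "dr": [0.0, 0.0, 0.0]}, {"gripper": 100, "delta_pos": [0.99, 0.0, 0.42], "dr": [0.0, 0.0, 0.0]}, {"gripper": 100, "delta_pos": [1.0, 0.0, 0.43], "dr": [0.0, 0.0, 0.0]}, {"gripper": 100, "delta_pos": [0.99, 0.0, 0.42], "dr": [0.0, 0.0, 0.0]}, {"gripper": 100, "delta_pos": [1.0, 0.0, 0.42], "dr": [0.0, 0.0, 0.0]}]
end [521.7 192.1 188.9] 25
[515.087 229.082 118.287] [[0.08 0.98 0.16]
 [0.46 0.18 0.87]
 [0.88 0.   0.47]]
```

Call:
apply_moves([
  {"gripper":100,"delta_pos":[-0.1,-1.6,2.3],"dr":[0.057,0.022,0.014]},
  {"gripper":100,"delta_pos":[-0.1,-1.5,2.4],"dr":[0.057,0.022,0.014]},
  {"gripper":100,"delta_pos":[-0.2,-1.3,2.5],"dr":[0.057,0.022,0.014]},
  {"gripper":100,"delta_pos":[-0.3,-1.2,2.5],"dr":[0.057,0.022,0.014]},
  {"gripper":100,"delta_pos":[-0.4,-1.0,2.6],"dr":[0.057,0.022,0.014]},
])

```text
t: 0.52
ee_pos: [238.5, 502.3, 234.0]
orientation: [0.479, 1.633, -0.347]
ft_force: [0.2, -0.2, 0.2]
width: 87.4
```

Call:
apply_moves([
  {"gripper":100,"delta_pos":[-0.4,-0.9,2.7],"dr":[0.057,0.022,0.014]},
  {"gripper":100,"delta_pos":[-0.5,-0.7,2.7],"dr":[0.057,0.022,0.014]},
  {"gripper":100,"delta_pos":[-0.5,-0.6,2.7],"dr":[0.057,0.022,0.014]},
  {"gripper":100,"delta_pos":[-0.6,-0.4,2.7],"dr":[0.057,0.022,0.014]},
  {"gripper":100,"delta_pos":[-0.7,-0.2,2.7],"dr":[0.057,0.022,0.014]},
])

```text
t: 0.93
ee_pos: [332.8, 397.2, 236.3]
orientation: [0.781, 1.676, -0.512]
ft_force: [0.0, 0.1, 0.8]
width: 87.8
```

Call:
apply_moves([
  {"gripper":100,"delta_pos":[-0.8,-0.1,2.7],"dr":[0.057,0.022,0.014]},
  {"gripper":100,"delta_pos":[-0.8,0.1,2.7],"dr":[0.057,0.022,0.014]},
  {"gripper":100,"delta_pos":[-0.9,0.3,2.7],"dr":[0.057,0.022,0.014]},
  {"gripper":100,"delta_pos":[-0.9,0.4,2.6],"dr":[0.057,0.022,0.014]},
  {"gripper":100,"delta_pos":[-1.0,0.6,2.6],"dr":[0.057,0.022,0.014]},
])

```text
t: 1.35
ee_pos: [427.0, 292.0, 240.0]
orientation: [1.088, 1.691, -0.678]
ft_force: [0.2, 0.7, 0.5]
width: 87.9
```

Call:
apply_moves([
  {"gripper":100,"delta_pos":[-1.0,0.8,2.5],"dr":[0.057,0.022,0.014]},
  {"gripper":100,"delta_pos":[-1.0,0.9,2.5],"dr":[0.057,0.022,0.014]},
  {"gripper":100,"delta_pos":[-1.1,1.0,2.4],"dr":[0.057,0.022,0.014]},
  {"gripper":100,"delta_pos":[-1.1,1.2,2.3],"dr":[0.057,0.022,0.014]},
  {"gripper":100,"delta_pos":[-1.2,1.4,2.2],"dr":[0.057,0.022,0.014]},
])

```text
t: 1.77
ee_pos: [521.5, 186.6, 241.5]
orientation: [1.4, 1.674, -0.846]
ft_force: [0.5, 0.3, -0.6]
width: 87.9
```

Run:
```python
from plan import *
b=grab('top','t1');save(b,'t1.png',(150,130,350,280),4)
ax=np.array([.083,-.462,.883]);F=frame(-ax,np.radians(10.2))
g=np.array([516,224,128])-11*ax
p,r=now();print(p,r.as_matrix().round(3),ctrl.get_obs()['t'],ctrl.get_obs()['qpos'].round(2))
plan(p,r,[(g+60*ax,F,5,100),(g,F,10,100)])
```

```text
[525.11373976 183.43099129 241.40696767] [[-0.084  0.986  0.142]
 [ 0.466  0.165 -0.869]
 [-0.881 -0.007 -0.473]] 1.8167 [ 0.06  0.35  1.81  0.55  1.11 -0.39]
[{"gripper": 100, "delta_pos": [1.41, -0.03, 0.34], "dr": [-0.003, -0.001, 0.0]}, {"gripper": 100, "delta_pos": [1.41, -0.03, 0.33], "dr": [-0.003, -0.001, 0.0]}, {"gripper": 100, "delta_pos": [1.41, -0.04, 0.34], "dr": [-0.003, -0.001, 0.0]}, {"gripper": 100, "delta_pos": [1.42, -0.03, 0.33], "dr": [-0.002, -0.001, 0.0]}, {"gripper": 100, "delta_pos": [1.41, -0.03, 0.33], "dr": [-0.003, -0.001, 0.0]}]
[{"gripper": 100, "delta_pos": [0.6, 0.0, 0.0], "dr": [0.0, 0.0, 0.0]}, {"gripper": 100, "delta_pos": [0.6, 0.0, 0.0], "dr": [0.0, 0.0, 0.0]}, {"gripper": 100, "delta_pos": [0.6, 0.0, 0.0], "dr": [0.0, 0.0, 0.0]}, {"gripper": 100, "delta_pos": [0.6, 0.0, 0.0], "dr": [0.0, 0.0, 0.0]}, {"gripper": 100, "delta_pos": [0.6, 0.0, 0.0], "dr": [0.0, 0.0, 0.0]}]
[{"gripper": 100, "delta_pos": [0.6, 0.0, 0.0], "dr": [0.0, 0.0, 0.0]}, {"gripper": 100, "delta_pos": [0.6, 0.0, 0.0], "dr": [0.0, 0.0, 0.0]}, {"gripper": 100, "delta_pos": [0.6, 0.0, 0.0], "dr": [0.0, 0.0, 0.0]}, {"gripper": 100, "delta_pos": [0.6, 0.0, 0.0], "dr": [0.0, 0.0, 0.0]}, {"gripper": 100, "delta_pos": [0.6, 0.0, 0.0], "dr": [0.0, 0.0, 0.0]}]
end [515.1 229.1 118.3] 15
```

Call:
apply_moves([
  {"gripper":100,"delta_pos":[1.4,0,0.3],"dr":[-0.003,0,0]},
  {"gripper":100,"delta_pos":[1.4,0,0.3],"dr":[-0.003,0,0]},
  {"gripper":100,"delta_pos":[1.4,0,0.3],"dr":[-0.003,0,0]},
  {"gripper":100,"delta_pos":[1.4,-0.1,0.4],"dr":[-0.003,0,0]},
  {"gripper":100,"delta_pos":[1.4,-0.1,0.4],"dr":[-0.003,0,0]},
])

```text
t: 2.23
ee_pos: [515.1, 205.5, 171.2]
orientation: [1.387, 1.677, -0.83]
ft_force: [0.3, 0.8, -1.1]
width: 87.6
```

Call:
apply_moves([
  {"gripper":100,"delta_pos":[0,0,0],"dr":[0,0,0]},
  {"gripper":100,"delta_pos":[0,0,0],"dr":[0,0,0]},
  {"gripper":100,"delta_pos":[0,0,0],"dr":[0,0,0]},
  {"gripper":100,"delta_pos":[0,0,0],"dr":[0,0,0]},
  {"gripper":100,"delta_pos":[0,0,0],"dr":[0,0,0]},
])

```text
t: 2.65
ee_pos: [516.0, 205.3, 173.0]
orientation: [1.388, 1.675, -0.828]
ft_force: [-0.1, -0.3, 0.4]
width: 87.7
```

Run:
```python
from plan import *
a=grab('scene','s2');save(a,'s2.png',(180,120,300,220),6)
ax=np.array([.083,-.462,.883]);F=frame(-ax,np.radians(10.2))
g=np.array([516,224,128])-11*ax
p,r=now();print(p)
print('grasp relative, tool axes',r.inv().apply(g-p).round(1))
plan(p,r,[(g,F,10,100)])
```

```text
[515.94528958 205.30262792 172.92153207]
grasp relative, tool axes [59.3  3.5  5.1]
[{"gripper": 100, "delta_pos": [0.59, 0.04, 0.05], "dr": [0.001, 0.0, 0.0]}, {"gripper": 100, "delta_pos": [0.6, 0.03, 0.05], "dr": [0.001, -0.001, 0.001]}, {"gripper": 100, "delta_pos": [0.59, 0.04, 0.05], "dr": [0.001, 0.0, 0.0]}, {"gripper": 100, "delta_pos": [0.59, 0.03, 0.05], "dr": [0.001, -0.001, 0.001]}, {"gripper": 100, "delta_pos": [0.59, 0.04, 0.05], "dr": [0.001, 0.0, 0.0]}]
[{"gripper": 100, "delta_pos": [0.6, 0.03, 0.05], "dr": [0.001, -0.001, 0.0]}, {"gripper": 100, "delta_pos": [0.59, 0.03, 0.05], "dr": [0.001, 0.0, 0.001]}, {"gripper": 100, "delta_pos": [0.59, 0.04, 0.05], "dr": [0.001, 0.0, 0.0]}, {"gripper": 100, "delta_pos": [0.6, 0.03, 0.05], "dr": [0.001, -0.001, 0.001]}, {"gripper": 100, "delta_pos": [0.59, 0.04, 0.05], "dr": [0.0, 0.0, 0.0]}]
end [515.1 229.1 118.3] 10
```

View pics/s2.png

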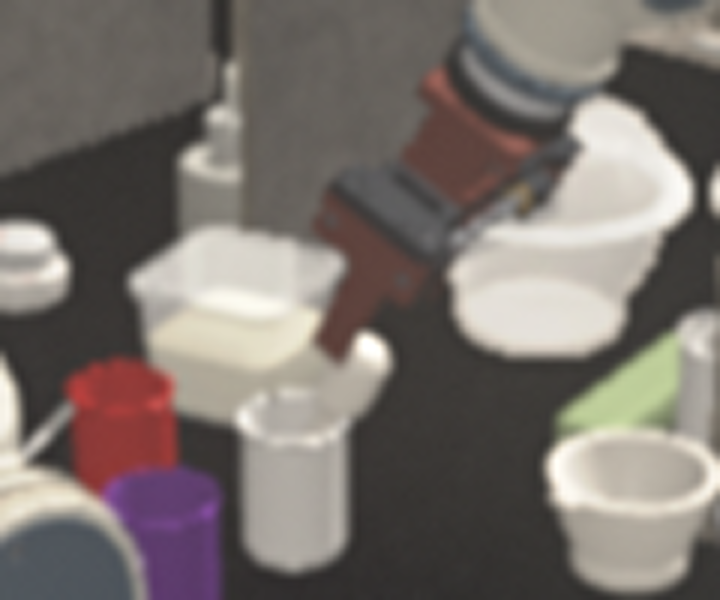

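The gripper is tilted in line with the pestle. The near finger, at (335,340), sits just above the head at (370,365), so it is ready to advance.

Call:
apply_moves([
  {"gripper":100,"delta_pos":[0.6,0.04,0.05],"dr":[0,0,0]},
  {"gripper":100,"delta_pos":[0.6,0.04,0.05],"dr":[0,0,0]},
  {"gripper":100,"delta_pos":[0.6,0.04,0.05],"dr":[0,0,0]},
  {"gripper":100,"delta_pos":[0.6,0.04,0.05],"dr":[0,0,0]},
  {"gripper":100,"delta_pos":[0.6,0.04,0.05],"dr":[0,0,0]},
])

```text
t: 3.12
ee_pos: [514.9, 217.8, 143.7]
orientation: [1.387, 1.677, -0.83]
ft_force: [0.0, -0.7, 0.0]
width: 87.6
```

Call:
apply_moves([
  {"gripper":100,"delta_pos":[0.6,0.03,0.05],"dr":[0,0,0]},
  {"gripper":100,"delta_pos":[0.6,0.03,0.05],"dr":[0,0,0]},
  {"gripper":100,"delta_pos":[0.6,0.03,0.05],"dr":[0,0,0]},
  {"gripper":100,"delta_pos":[0.6,0.03,0.05],"dr":[0,0,0]},
  {"gripper":100,"delta_pos":[0.5,0.03,0.05],"dr":[0,0,0]},
])

```text
t: 3.53
ee_pos: [514.3, 229.4, 117.1]
orientation: [1.387, 1.677, -0.83]
ft_force: [0.1, 0.0, -0.0]
width: 88.1
```

Call:
apply_moves([
  {"gripper":60,"delta_pos":[0,0,0],"dr":[0,0,0]},
  {"gripper":55,"delta_pos":[0,0,0],"dr":[0,0,0]},
  {"gripper":50,"delta_pos":[0,0,0],"dr":[0,0,0]},
  {"gripper":50,"delta_pos":[0,0,0],"dr":[0,0,0]},
  {"gripper":50,"delta_pos":[0,0,0],"dr":[0,0,0]},
])

```text
t: 3.95
ee_pos: [514.7, 229.0, 118.1]
orientation: [1.387, 1.676, -0.829]
ft_force: [0.4, 0.4, -0.4]
width: 58.0
```

Run:
```python
from plan import *
a=grab('scene','s3');b=grab('top','t3')
ims=[cv2.resize(d['img'][y0:y1,x0:x1,::-1],(400,400),interpolation=cv2.INTER_CUBIC) for d,(x0,y0,x1,y1) in((a,(210,160,270,220)),(b,(205,170,265,230)))]
cv2.imwrite('pics/c3.png',np.hstack(ims))
p,r=now();print(p,r.as_matrix()[:,0].round(3),ctrl.get_obs()['ft_force'],ctrl.get_obs()['t'])
```

```text
[514.67691118 229.02302134 118.0707097 ] [-0.088  0.465 -0.881] [-0.73247459  0.36154049 -0.23429948] 4.05
```

View pics/c3.png

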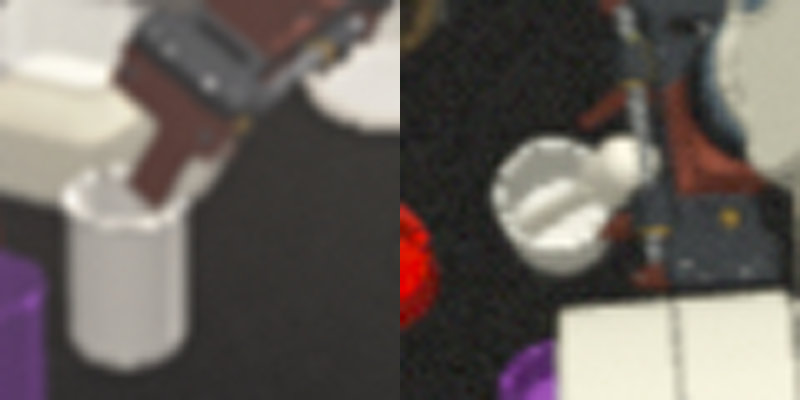

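The near finger is at (155,180) in the left panel. In the right panel the finger tips are at (590,120) and (610,230) with the head between them, roughly centred.

Call:
apply_moves([
  {"gripper":48,"delta_pos":[0,0,0],"dr":[0,0,0]},
  {"gripper":46,"delta_pos":[0,0,0],"dr":[0,0,0]},
  {"gripper":45,"delta_pos":[0,0,0],"dr":[0,0,0]},
  {"gripper":44,"delta_pos":[0,0,0],"dr":[0,0,0]},
  {"gripper":43,"delta_pos":[0,0,0],"dr":[0,0,0]},
])

```text
t: 4.47
ee_pos: [514.5, 229.1, 117.8]
orientation: [1.387, 1.677, -0.83]
ft_force: [-0.0, 0.2, -0.6]
width: 37.7
```

Call:
apply_moves([
  {"gripper":42,"delta_pos":[0,0,0],"dr":[0,0,0]},
  {"gripper":41,"delta_pos":[0,0,0],"dr":[0,0,0]},
  {"gripper":40,"delta_pos":[0,0,0],"dr":[0,0,0]},
  {"gripper":39,"delta_pos":[0,0,0],"dr":[0,0,0]},
  {"gripper":38,"delta_pos":[0,0,0],"dr":[0,0,0]},
])

```text
t: 4.88
ee_pos: [514.3, 229.1, 117.8]
orientation: [1.387, 1.677, -0.83]
ft_force: [-0.8, 0.8, 0.4]
width: 33.7
```

Call:
apply_moves([
  {"gripper":36,"delta_pos":[0,0,0],"dr":[0,0,0]},
  {"gripper":34,"delta_pos":[0,0,0],"dr":[0,0,0]},
  {"gripper":32,"delta_pos":[0,0,0],"dr":[0,0,0]},
  {"gripper":30,"delta_pos":[0,0,0],"dr":[0,0,0]},
  {"gripper":20,"delta_pos":[0,0,0],"dr":[0,0,0]},
])

```text
t: 5.3
ee_pos: [514.4, 229.1, 117.8]
orientation: [1.387, 1.677, -0.83]
ft_force: [-1.4, -0.0, 0.9]
width: 33.6
```

Run:
```python
from plan import *
b=grab('top','t4');save(b,'t4.png',(205,170,265,230),8)
o=ctrl.get_obs();print(o['ee_pos'],o['ft_force'],o['moment'],o['width'])
P=cloud(b).reshape(-1,3)
m=(P[:,2]>80)&(P[:,2]<95)&(np.hypot(P[:,0]-508,P[:,1]-265)<40);T=P[m]
from scipy.optimize import least_squares
f=lambda p:np.hypot(T[:,0]-p[0],T[:,1]-p[1])-30
r=least_squares(f,[508,265],loss='soft_l1',f_scale=1);print('cup',len(T),r.x.round(1))
```

```text
[514.36965077 229.11273322 117.76615442] [-0.74313108  0.56137921  0.5402625 ] [-0.29008236  0.27580604  0.1212179 ] 33.648635776862605
cup 31 [507.9 265.3]
```

View pics/t4.png

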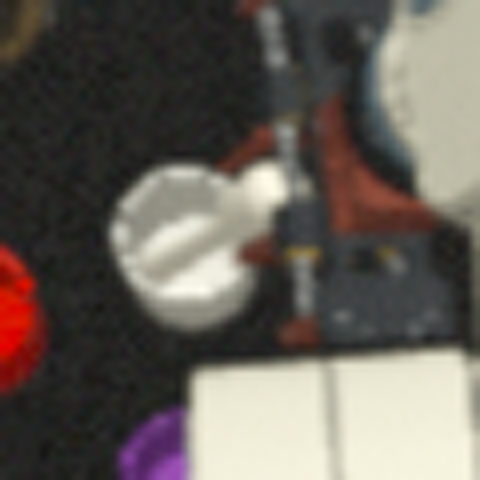

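The head is gripped at 33.6 mm. In the picture the head at (265,190) sits between the fingers at (250,145) and (265,250), and the cup has not moved. Next I pull the pestle out along its axis.

Call:
apply_moves([
  {"gripper":20,"delta_pos":[-0.3,0,0],"dr":[0,0,0]},
  {"gripper":20,"delta_pos":[-0.6,0,0],"dr":[0,0,0]},
  {"gripper":20,"delta_pos":[-0.8,0,0],"dr":[0,0,0]},
  {"gripper":20,"delta_pos":[-0.8,0,0],"dr":[0,0,0]},
  {"gripper":20,"delta_pos":[-0.8,0,0],"dr":[0,0,0]},
])

```text
t: 5.77
ee_pos: [517.7, 213.3, 147.8]
orientation: [1.387, 1.676, -0.829]
ft_force: [0.5, 0.9, -1.7]
width: 33.3
```

Call:
apply_moves([
  {"gripper":20,"delta_pos":[-1,0,0],"dr":[0,0,0]},
  {"gripper":20,"delta_pos":[-1,0,0],"dr":[0,0,0]},
  {"gripper":20,"delta_pos":[-1,0,0],"dr":[0,0,0]},
  {"gripper":20,"delta_pos":[-1,0,0],"dr":[0,0,0]},
  {"gripper":20,"delta_pos":[-1,0,0],"dr":[0,0,0]},
])

```text
t: 6.18
ee_pos: [522.0, 190.0, 192.0]
orientation: [1.387, 1.676, -0.829]
ft_force: [-0.4, 1.2, -1.3]
width: 33.6
```

Call:
apply_moves([
  {"gripper":20,"delta_pos":[-1,0,0],"dr":[0,0,0]},
  {"gripper":20,"delta_pos":[-1,0,0],"dr":[0,0,0]},
  {"gripper":20,"delta_pos":[-1,0,0],"dr":[0,0,0]},
  {"gripper":20,"delta_pos":[-1,0,0],"dr":[0,0,0]},
  {"gripper":20,"delta_pos":[-1,0,0],"dr":[0,0,0]},
])

```text
t: 6.6
ee_pos: [526.4, 166.8, 235.8]
orientation: [1.387, 1.677, -0.83]
ft_force: [0.1, 1.0, -1.4]
width: 33.5
```

Call:
apply_moves([
  {"gripper":20,"delta_pos":[-1,0,0],"dr":[0,0,0]},
  {"gripper":20,"delta_pos":[-0.5,0,0],"dr":[0,0,0]},
  {"gripper":20,"delta_pos":[0,0,0],"dr":[0,0,0]},
  {"gripper":20,"delta_pos":[0,0,0],"dr":[0,0,0]},
  {"gripper":20,"delta_pos":[0,0,0],"dr":[0,0,0]},
])

```text
t: 7.02
ee_pos: [527.3, 160.4, 247.7]
orientation: [1.387, 1.677, -0.83]
ft_force: [-0.4, -0.6, -1.0]
width: 33.6
```

Run:
```python
from fit import *
from plan import *
a=grab('scene','s5');b=grab('top','t5');save(a,'s5.png',(190,110,290,220),5)
p,r=now();x=r.as_matrix()[:,0];print(p,r.as_matrix().round(3),ctrl.get_obs()['t'],ctrl.get_obs()['width'])
for d in(a,b):
    P=cloud(d);rgb=d['img'].astype(int);P=P.reshape(-1,3);sat=(rgb.max(2)-rgb.min(2)).ravel()
    v=P-(p-127.5*-x*0);s=v@x;rr=np.linalg.norm(v-s[:,None]*x,axis=1)
    m=(s>12)&(s<140)&(rr<25)&(P[:,2]>96)&(sat<40);Q=P[m]
    o,ax,res=fit(Q,[*(p+127.5*x),-x[0]/-x[2],-x[1]/-x[2]]);print(len(Q),o.round(1),ax.round(3),'expected',(p+127.5*x).round(1),-x.round(3),res.mean())
F=frame([0,0,-1],np.radians(10))
plan(p,r,[([500,60,315],F,10,20),([489.5,-314,325],F,15,20)])
```

```text
[527.22140171 160.47309137 247.60615683] [[-0.09   0.982  0.164]
 [ 0.465  0.187 -0.865]
 [-0.881 -0.001 -0.473]] 7.1167 33.603443215913494
117 [515.1 215.7 136.3] [ 0.109 -0.446  0.888] expected [515.7 219.7 135.3] [ 0.09  -0.465  0.881] 1.4417106155172346
57 [516.2 220.2 136.6] [ 0.091 -0.449  0.889] expected [515.7 219.7 135.3] [ 0.09  -0.465  0.881] 0.9140290827733901
[{"gripper": 20, "delta_pos": [-1.04, -0.46, 0.51], "dr": [0.001, -0.049, 0.0]}, {"gripper": 20, "delta_pos": [-1.01, -0.45, 0.55], "dr": [0.002, -0.05, 0.001]}, {"gripper": 20, "delta_pos": [-0.98, -0.46, 0.61], "dr": [0.001, -0.049, 0.0]}, {"gripper": 20, "delta_pos": [-0.95, -0.45, 0.65], "dr": [0.001, -0.049, 0.001]}, {"gripper": 20, "delta_pos": [-0.92, -0.45, 0.7], "dr": [0.002, -0.05, 0.0]}]
[{"gripper": 20, "delta_pos": [-0.88, -0.45, 0.75], "dr": [0.001, -0.049, 0.001]}, {"gripper": 20, "delta_pos": [-0.84, -0.45, 0.79], "dr": [0.001, -0.049, 0.0]}, {"gripper": 20, "delta_pos": [-0.81, -0.45, 0.83], "dr": [0.002, -0.05, 0.001]}, {"gripper": 20, "delta_pos": [-0.76, -0.44, 0.87], "dr": [0.001, -0.049, 0.0]},
[... 529 characters left out ...]
, {"gripper": 20, "delta_pos": [-0.07, -0.5, 2.44], "dr": [0.0, 0.0, 0.0]}, {"gripper": 20, "delta_pos": [-0.07, -0.5, 2.44], "dr": [0.0, 0.0, 0.0]}, {"gripper": 20, "delta_pos": [-0.06, -0.51, 2.45], "dr": [0.0, 0.0, 0.0]}, {"gripper": 20, "delta_pos": [-0.07, -0.5, 2.44], "dr": [0.0, 0.0, 0.0]}]
[{"gripper": 20, "delta_pos": [-0.07, -0.5, 2.44], "dr": [0.0, 0.0, 0.0]}, {"gripper": 20, "delta_pos": [-0.07, -0.51, 2.45], "dr": [0.0, 0.0, 0.0]}, {"gripper": 20, "delta_pos": [-0.06, -0.5, 2.44], "dr": [0.0, 0.0, 0.0]}, {"gripper": 20, "delta_pos": [-0.07, -0.5, 2.44], "dr": [0.0, 0.0, 0.0]}, {"gripper": 20, "delta_pos": [-0.07, -0.5, 2.44], "dr": [0.0, 0.0, 0.0]}]
end [ 489.5 -314.   325. ] 25
```

View pics/s5.png

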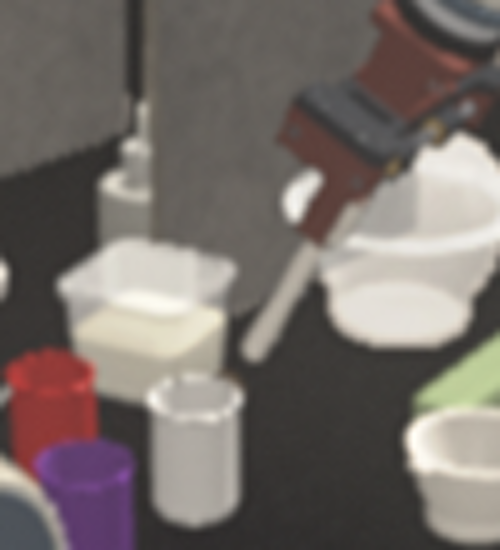

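The pestle is out of the cup, handle tip at (255,352), held in line with the tool, and the cup is still standing. Now I bring it upright and carry it across.

Call:
apply_moves([
  {"gripper":20,"delta_pos":[-1.0,-0.5,0.5],"dr":[0.001,-0.049,0]},
  {"gripper":20,"delta_pos":[-1.0,-0.5,0.6],"dr":[0.001,-0.049,0]},
  {"gripper":20,"delta_pos":[-1.0,-0.5,0.6],"dr":[0.001,-0.049,0]},
  {"gripper":20,"delta_pos":[-1.0,-0.4,0.6],"dr":[0.001,-0.049,0]},
  {"gripper":20,"delta_pos":[-0.9,-0.4,0.7],"dr":[0.001,-0.05,0.001]},
])

```text
t: 7.53
ee_pos: [513.4, 110.0, 282.0]
orientation: [1.232, 1.484, -0.964]
ft_force: [-0.4, 0.7, -0.8]
width: 33.6
```

Call:
apply_moves([
  {"gripper":20,"delta_pos":[-0.9,-0.5,0.7],"dr":[0.001,-0.049,0.001]},
  {"gripper":20,"delta_pos":[-0.9,-0.5,0.8],"dr":[0.001,-0.049,0]},
  {"gripper":20,"delta_pos":[-0.8,-0.5,0.8],"dr":[0.002,-0.05,0.001]},
  {"gripper":20,"delta_pos":[-0.8,-0.4,0.9],"dr":[0.001,-0.049,0]},
  {"gripper":20,"delta_pos":[-0.7,-0.4,0.9],"dr":[0.001,-0.049,0.001]},
])

```text
t: 7.95
ee_pos: [499.1, 59.8, 316.6]
orientation: [1.077, 1.287, -1.078]
ft_force: [-0.2, -0.7, -0.9]
width: 33.3
```

Call:
apply_moves([
  {"gripper":20,"delta_pos":[-0.1,-0.5,2.4],"dr":[0,0,0]},
  {"gripper":20,"delta_pos":[-0.1,-0.5,2.4],"dr":[0,0,0]},
  {"gripper":20,"delta_pos":[-0.1,-0.5,2.4],"dr":[0,0,0]},
  {"gripper":20,"delta_pos":[-0.1,-0.5,2.4],"dr":[0,0,0]},
  {"gripper":20,"delta_pos":[-0.1,-0.5,2.4],"dr":[0,0,0]},
])

```text
t: 8.37
ee_pos: [495.6, -63.1, 321.0]
orientation: [1.079, 1.289, -1.076]
ft_force: [0.6, -0.1, -1.3]
width: 33.5
```

Call:
apply_moves([
  {"gripper":20,"delta_pos":[-0.1,-0.5,2.4],"dr":[0,0,0]},
  {"gripper":20,"delta_pos":[-0.1,-0.5,2.4],"dr":[0,0,0]},
  {"gripper":20,"delta_pos":[-0.1,-0.5,2.4],"dr":[0,0,0]},
  {"gripper":20,"delta_pos":[-0.1,-0.5,2.4],"dr":[0,0,0]},
  {"gripper":20,"delta_pos":[-0.1,-0.5,2.4],"dr":[0,0,0]},
])

```text
t: 8.78
ee_pos: [492.1, -185.7, 325.8]
orientation: [1.079, 1.289, -1.077]
ft_force: [0.3, -0.9, -1.1]
width: 33.8
```

Call:
apply_moves([
  {"gripper":20,"delta_pos":[0,-0.5,2.4],"dr":[0,0,0]},
  {"gripper":20,"delta_pos":[0,-0.5,2.4],"dr":[0,0,0]},
  {"gripper":20,"delta_pos":[0,-0.5,2.4],"dr":[0,0,0]},
  {"gripper":20,"delta_pos":[0,-0.5,2],"dr":[0,0,0]},
  {"gripper":20,"delta_pos":[0,0,0],"dr":[0,0,0]},
])

```text
t: 9.2
ee_pos: [488.7, -281.7, 325.4]
orientation: [1.08, 1.287, -1.079]
ft_force: [-0.2, 1.2, -1.0]
width: 33.5
```

Call:
apply_moves([
  {"gripper":20,"delta_pos":[0,0,0],"dr":[0,0,0]},
  {"gripper":20,"delta_pos":[0,0,0],"dr":[0,0,0]},
  {"gripper":20,"delta_pos":[0,0,0],"dr":[0,0,0]},
  {"gripper":20,"delta_pos":[0,0,0],"dr":[0,0,0]},
  {"gripper":20,"delta_pos":[0,0,0],"dr":[0,0,0]},
])

```text
t: 9.62
ee_pos: [489.2, -278.2, 326.2]
orientation: [1.078, 1.288, -1.076]
ft_force: [-0.0, 0.1, -1.2]
width: 33.7
```

```bash
cat > look.py <<'E'
from fit import *
from plan import *
import sys
n=sys.argv[1]
a=grab('scene','s'+n);b=grab('top','t'+n)
p,r=now();x=r.as_matrix()[:,0];o=ctrl.get_obs();print(p.round(1),r.as_matrix().round(3).tolist(),o['t'],o['width'],o['ft_force'].round(1),o['qpos'].round(2))
for d in(a,b):
    rgb=d['img'].astype(int);P=cloud(d).reshape(-1,3);sat=(rgb.max(2)-rgb.min(2)).ravel();br=rgb.sum(2).ravel()
    v=P-p;s=v@x;rr=np.linalg.norm(v-s[:,None]*x,axis=1)
    m=(s>12)&(s<140)&(rr<25)&(P[:,2]>162)&(sat<45)&(br>300);Q=P[m]
    if len(Q)>15:
        q,ax,res=fit(Q,[*(p+127.5*x),0.001,0.001]);print(len(Q),'end',q.round(1),'axis',ax.round(3),'expected',(p+127.5*x).round(1),'TCP-height axis pt',(q+127.5*ax).round(1),res.mean().round(2))
    T=P[(P[:,2]>140)&(P[:,2]<160)&(np.hypot(P[:,0]-489,P[:,1]+314)<26)]
    f=lambda p:np.hypot(np.hypot(T[:,0]-p[0],T[:,1]-p[1])-16,T[:,2]-p[2])-4
    if len(T)>10: k=least_squares(f,[489,-314,150],loss='soft_l1',f_scale=1);print('ring',len(T),k.x.round(1))
ims=[cv2.resize(d['img'][y0:y1,x0:x1,::-1],(400,500),interpolation=cv2.INTER_CUBIC) for d,(x0,y0,x1,y1) in((a,(340,160,420,260)),(b,(350,165,414,245)))]
cv2.imwrite('pics/c%s.png'%n,np.hstack(ims))
E
python3 look.py 6
```

```text
[ 489.2 -278.5  326.2] [[0.001, 0.984, 0.177], [0.001, 0.177, -0.984], [-1.0, 0.001, -0.001]] 9.7167 33.515913004006464 [ 0.3 -0.2 -1.6] [-0.54  0.23  1.67  0.    1.24 -0.72]
241 end [ 487.8 -281.1  199.9] axis [0.023 0.02  1.   ] expected [ 489.3 -278.4  198.7] TCP-height axis pt [ 490.6 -278.4  327.4] 1.13
ring 100 [ 489.5 -315.3  150.4]
```

View pics/c6.png

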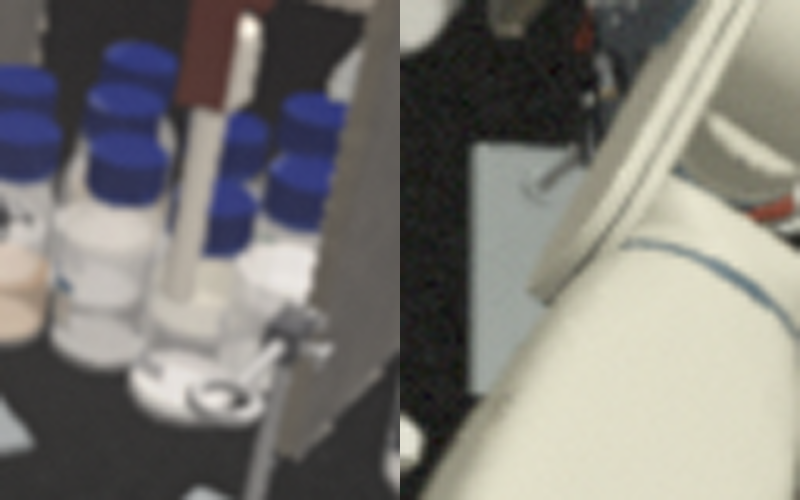

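The pestle is held upright, handle tip at (180,300) in the left panel, and the ring is at (220,398). The top view is hidden by the arm. I move above the ring with the tip about 10 mm over it.

Call:
apply_moves([
  {"gripper":20,"delta_pos":[0,-0.1,0.7],"dr":[0,0,0]},
  {"gripper":20,"delta_pos":[0,-0.1,0.7],"dr":[0,0,0]},
  {"gripper":20,"delta_pos":[0,-0.1,0.7],"dr":[0,0,0]},
  {"gripper":20,"delta_pos":[0,-0.1,0.7],"dr":[0,0,0]},
  {"gripper":20,"delta_pos":[0,-0.1,0.7],"dr":[0,0,0]},
])

```text
t: 10.13
ee_pos: [490.3, -315.5, 326.0]
orientation: [1.079, 1.288, -1.077]
ft_force: [0.0, -0.6, -2.0]
width: 33.7
```

Call:
apply_moves([
  {"gripper":20,"delta_pos":[0.7,0,0],"dr":[0,0,0]},
  {"gripper":20,"delta_pos":[0.7,0,0],"dr":[0,0,0]},
  {"gripper":20,"delta_pos":[0.7,0,0],"dr":[0,0,0]},
  {"gripper":20,"delta_pos":[0.7,0,0],"dr":[0,0,0]},
  {"gripper":20,"delta_pos":[0.3,0,0],"dr":[0,0,0]},
])

```text
t: 10.55
ee_pos: [489.7, -313.7, 293.3]
orientation: [1.079, 1.29, -1.077]
ft_force: [-0.2, -0.0, -1.1]
width: 33.2
```

Call:
apply_moves([
  {"gripper":20,"delta_pos":[0,0,0],"dr":[0,0,0]},
  {"gripper":20,"delta_pos":[0,0,0],"dr":[0,0,0]},
  {"gripper":20,"delta_pos":[0,0,0],"dr":[0,0,0]},
  {"gripper":20,"delta_pos":[0,0,0],"dr":[0,0,0]},
  {"gripper":20,"delta_pos":[0,0,0],"dr":[0,0,0]},
])

```text
t: 10.97
ee_pos: [490.5, -314.4, 295.5]
orientation: [1.079, 1.287, -1.076]
ft_force: [0.0, 0.2, -2.2]
width: 33.4
```

```bash
sed -i "s/(a,(340,160,420,260))/(a,(366,180,406,260))/;s/(400,500)/(300,600)/;s/,(b,(350,165,414,245))/,/" look.py; sed -i 's/^ims=.*/x0,y0,x1,y1=362,190,412,260;cv2.imwrite("pics\/c%s.png"%n,cv2.resize(a["img"][y0:y1,x0:x1,::-1],None,fx=8.5,fy=8.5,interpolation=cv2.INTER_CUBIC))/;/^cv2.imwrite/d' look.py; python3 look.py 7
```

```text
[ 490.4 -314.4  295.4] [[0.001, 0.984, 0.176], [0.001, 0.176, -0.984], [-1.0, 0.001, -0.001]] 11.0667 33.36867816736234 [ 0.6  0.4 -0.4] [-0.59  0.29  1.66  0.    1.18 -0.77]
242 end [ 489.6 -317.2  167. ] axis [0.022 0.023 0.999] expected [ 490.6 -314.3  167.9] TCP-height axis pt [ 492.4 -314.2  294.4] 1.09
ring 100 [ 488.7 -314.7  150.2]
ring 33 [ 489.2 -313.3  151.2]
```

View pics/c7.png

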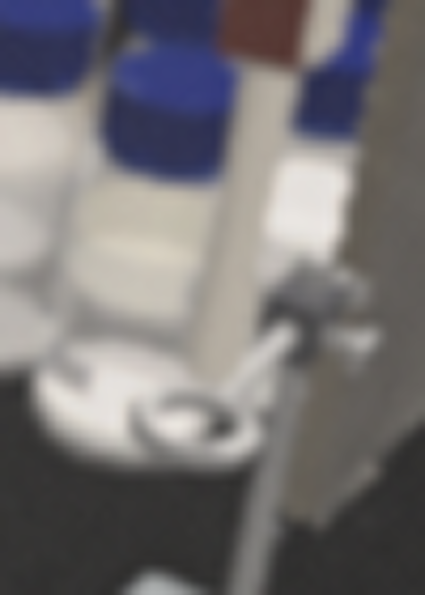

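Run:
```python
from h import *
d=dict(np.load('s7.npz'))
def pr(P):
    q=cv2.projectPoints(np.array(P,float),d['rvec'],d['tvec'],d['mtx'],np.array([float(d['k1']),0,0,0,0]))[0].reshape(-1,2)
    return q
pts=[[490.6,-314.3,168],[490.4,-314.4,250],[489.6,-317.2,167],[489,-314.5,150],[489,-314.5,168]]
print(((pr(pts)-[362,190]+.5)*8.5).round(0))
# overlay: ring bore/outer circles, expected vertical pestle outline edges
s=8; x0,y0,x1,y1=366,195,406,255
im=cv2.resize(d['img'][y0:y1,x0:x1,::-1],None,fx=s*1.2,fy=s*1.2,interpolation=cv2.INTER_CUBIC)
f=lambda P:((pr(P)-[x0,y0]+.5)*s*1.2).round().astype(int)
t=np.linspace(0,2*np.pi,60)
c=lambda o,r,z:[[o[0]+r*np.cos(k),o[1]+r*np.sin(k),z] for k in t]
for r in(12,20):cv2.polylines(im,[f(c((489,-314.5),r,150))],True,(0,0,255),1)
for z in(168,200,230,250):cv2.polylines(im,[f(c((490.5,-314.4),7.1+(z-168)*.03,z))],True,(0,200,0),1)
cv2.imwrite('pics/o7.png',im)
```

```text
[[203. 376.]
 [251. 144.]
 [210. 384.]
 [191. 427.]
 [201. 378.]]
```

View pics/o7.png

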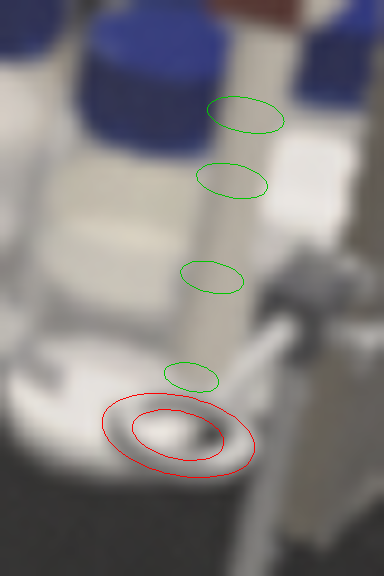

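```bash
cat > line.py <<'E'
from h import *
import sys
def meas(fn,p,lo,hi,h=None):
    """handle line, rows of 2D centroid against a vertical line through p; prints right-offset mm at top/bottom, and depth offset"""
    d=dict(np.load(fn));P=cloud(d);Rm=cv2.Rodrigues(d['rvec'])[0];D=np.array([float(d['k1']),0,0,0,0])
    right=Rm[0]*[1,1,0];right/=np.linalg.norm(right);fwd=Rm[2]*[1,1,0];fwd/=np.linalg.norm(fwd)
    zs=np.arange(lo,hi,1.);L=cv2.projectPoints(np.c_[np.full(len(zs),p[0]),np.full(len(zs),p[1]),zs],d['rvec'],d['tvec'],d['mtx'],D)[0].reshape(-1,2)
    out=[]
    V=P-np.array([p[0],p[1],0]);m=(np.hypot(V[...,0],V[...,1])<25)&(P[...,2]>lo-10)&(P[...,2]<hi+10)
    for v in range(int(L[:,1].min())+1,int(L[:,1].max())):
        u0=np.interp(v,L[::-1,1],L[::-1,0]);z=np.interp(v,L[::-1,1],zs[::-1]);c=np.where(m[v])[0];c=c[abs(c-u0)<7]
        if len(c)<2: continue
        dep=np.median(d['range_z'][v,c]);out.append((z,(c.mean()-u0)*dep/d['mtx'][0,0],len(c)*dep/d['mtx'][0,0],np.median(V[v,c]@fwd)))
    o=np.array(out);k=np.polyfit(o[:,0],o[:,1],1);kf=np.polyfit(o[:,0],o[:,3],1)
    print('rows',len(o),'width',o[:,2].mean().round(1),'right off at lo/hi',np.polyval(k,[lo,hi]).round(2),'fwd off lo/hi (minus radius ~7)',np.polyval(kf,[lo,hi]).round(2),'right',right.round(3),'fwd',fwd.round(3),'rms',np.std(o[:,1]-np.polyval(k,o[:,0])).round(2))
if __name__=='__main__':
    meas('s7.npz',(490.4,-314.4),170,262)
    meas('s6.npz',(489.2,-278.5),201,293)
    meas('s0.npz',(571,-315),30,130) # the stand's rod, as a vertical reference
E
python3 line.py
```

```text
rows 30 width 16.5 right off at lo/hi [2.22 1.12] fwd off lo/hi (minus radius ~7) [-7.42 -5.03] right [ 0.648 -0.761  0.   ] fwd [ 0.767  0.641 -0.   ] rms 0.53
rows 30 width 16.1 right off at lo/hi [1.37 1.27] fwd off lo/hi (minus radius ~7) [-8.08 -5.29] right [ 0.648 -0.761  0.   ] fwd [ 0.767  0.641 -0.   ] rms 0.53
rows 27 width 10.5 right off at lo/hi [0.98 0.56] fwd off lo/hi (minus radius ~7) [-1.28 -0.95] right [ 0.648 -0.761  0.   ] fwd [ 0.767  0.641 -0.   ] rms 0.48
```

Call:
apply_moves([
  {"gripper":20,"delta_pos":[0,-0.09,0.04],"dr":[0,0.01,0]},
  {"gripper":20,"delta_pos":[0,0,0],"dr":[0,0.01,0]},
  {"gripper":20,"delta_pos":[0.2,0,0],"dr":[0,0,0]},
  {"gripper":20,"delta_pos":[0.4,0,0],"dr":[0,0,0]},
  {"gripper":20,"delta_pos":[0.4,0,0],"dr":[0,0,0]},
])

```text
t: 11.48
ee_pos: [489.4, -314.8, 284.7]
orientation: [1.092, 1.304, -1.068]
ft_force: [-0.5, 0.1, -2.0]
width: 33.4
```

Call:
apply_moves([
  {"gripper":20,"delta_pos":[0.4,0,0],"dr":[0,0,0]},
  {"gripper":20,"delta_pos":[0.4,0,0],"dr":[0,0,0]},
  {"gripper":20,"delta_pos":[0.4,0,0],"dr":[0,0,0]},
  {"gripper":20,"delta_pos":[0.4,0,0],"dr":[0,0,0]},
  {"gripper":20,"delta_pos":[0.2,0,0],"dr":[0,0,0]},
])

```text
t: 11.9
ee_pos: [489.2, -314.1, 266.3]
orientation: [1.092, 1.305, -1.068]
ft_force: [-0.3, -0.5, -1.9]
width: 33.4
```

```bash
python3 look.py 8
python3 - <<'E'
from line import meas
from h import *
o=ctrl.get_obs();p=o['ee_pos'];print(p,o['ft_force'].round(1),o['moment'].round(3))
meas('s8.npz',p[:2],168,p[2]-32)
d=dict(np.load('s8.npz'));save(d,'c8.png',(362,190,412,260),8)
E
```

```text
[ 489.2 -314.2  266.6] [[-0.003, 0.984, 0.176], [0.021, 0.176, -0.984], [-1.0, 0.0, -0.022]] 12.0 33.000584261421764 [ 0.7 -0.6 -1.9] [-0.6   0.33  1.69  0.02  1.14 -0.78]
185 end [ 487.6 -313.3  139.6] axis [ 0.024 -0.013  1.   ] expected [ 488.8 -311.4  139.1] TCP-height axis pt [ 490.6 -315.   267.1] 1.04
ring 108 [ 491.9 -314.7  151.6]
ring 39 [ 491.4 -313.8  152.5]
[ 489.23565209 -314.15463521  266.56449424] [ 0.7 -0.6 -1.9] [-0.107  0.081  0.006]
rows 20 width 15.7 right off at lo/hi [-0.5   0.43] fwd off lo/hi (minus radius ~7) [-5.55 -5.81] right [ 0.648 -0.761  0.   ] fwd [ 0.767  0.641 -0.   ] rms 0.51
```

View pics/c8.png

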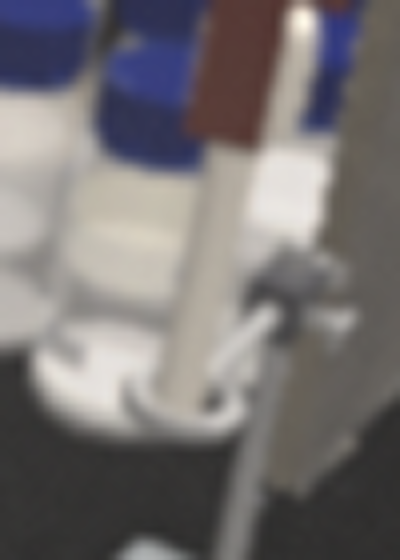

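The handle tip is inside the ring: handle at (185,390) in front of the far rim, with the near rim in front of it. There is no contact force. I keep lowering.

Call:
apply_moves([
  {"gripper":20,"delta_pos":[0.4,0,0],"dr":[0,0,0]},
  {"gripper":20,"delta_pos":[0.5,0,0],"dr":[0,0,0]},
  {"gripper":20,"delta_pos":[0.5,0,0],"dr":[0,0,0]},
  {"gripper":20,"delta_pos":[0.5,0,0],"dr":[0,0,0]},
  {"gripper":20,"delta_pos":[0.3,0,0],"dr":[0,0,0]},
])

```text
t: 12.42
ee_pos: [489.1, -313.6, 244.2]
orientation: [1.092, 1.305, -1.068]
ft_force: [-0.3, 0.7, -0.9]
width: 33.5
```

```bash
python3 -c "
from h import *
o=ctrl.get_obs();print(o['ee_pos'],o['ft_force'].round(2),o['moment'].round(3))"
```

```text
[ 489.06944928 -313.64853904  244.16226435] [-0.34  0.73 -0.94] [-0.1    0.005  0.018]
```

Call:
apply_moves([
  {"gripper":20,"delta_pos":[0.4,0,0.02],"dr":[0,0,0]},
  {"gripper":20,"delta_pos":[0.5,0,0.02],"dr":[0,0,0]},
  {"gripper":20,"delta_pos":[0.5,0,0.02],"dr":[0,0,0]},
  {"gripper":20,"delta_pos":[0.5,0,0.02],"dr":[0,0,0]},
  {"gripper":20,"delta_pos":[0.5,0,0.01],"dr":[0,0,0]},
])

```text
t: 12.83
ee_pos: [489.5, -314.3, 220.5]
orientation: [1.092, 1.304, -1.068]
ft_force: [0.7, -0.3, -1.7]
width: 33.4
```

```bash
python3 look.py 9;  python3 - <<'E'
from line import meas
from h import *
o=ctrl.get_obs();p=o['ee_pos'];print(p,o['ft_force'].round(1),o['moment'].round(3))
meas('s9.npz',p[:2],162,p[2]-32)
E
```

```text
[ 489.  -313.9  220. ] [[-0.004, 0.984, 0.176], [0.022, 0.176, -0.984], [-1.0, -0.0, -0.022]] 12.9333 33.62592429323363 [-0.1  0.1 -0.9] [-0.6   0.38  1.73  0.02  1.05 -0.79]
84 end [ 488.9 -315.3   93.6] axis [0.012 0.006 1.   ] expected [ 488.4 -311.1   92.5] TCP-height axis pt [ 490.4 -314.5  221.1] 0.91
ring 104 [ 491.7 -314.9  151.2]
ring 16 [ 492.1 -310.6  152.5]
[ 488.96651403 -313.91303618  219.9921367 ] [-0.1  0.1 -0.9] [-0.103  0.04  -0.013]
rows 7 width 16.1 right off at lo/hi [1.06 0.83] fwd off lo/hi (minus radius ~7) [-5.45 -6.58] right [ 0.648 -0.761  0.   ] fwd [ 0.767  0.641 -0.   ] rms 0.36
```

Call:
apply_moves([
  {"gripper":20,"delta_pos":[0.4,0,0.02],"dr":[0,0,0]},
  {"gripper":20,"delta_pos":[0.5,0,0.02],"dr":[0,0,0]},
  {"gripper":20,"delta_pos":[0.5,0,0.02],"dr":[0,0,0]},
  {"gripper":20,"delta_pos":[0.5,0,0.02],"dr":[0,0,0]},
  {"gripper":20,"delta_pos":[0.5,0,0.01],"dr":[0,0,0]},
])

```text
t: 13.35
ee_pos: [489.5, -314.6, 196.5]
orientation: [1.092, 1.304, -1.068]
ft_force: [0.9, 0.1, -1.2]
width: 33.5
```

Call:
apply_moves([
  {"gripper":20,"delta_pos":[0.4,0,0.01],"dr":[0,0,0]},
  {"gripper":20,"delta_pos":[0.4,0,0.01],"dr":[0,0,0]},
  {"gripper":20,"delta_pos":[0.4,0,0.01],"dr":[0,0,0]},
  {"gripper":20,"delta_pos":[0.3,0,0.01],"dr":[0,0,0]},
  {"gripper":20,"delta_pos":[0.1,0,0],"dr":[0,0,0]},
])

```text
t: 13.77
ee_pos: [489.4, -314.6, 180.5]
orientation: [1.092, 1.304, -1.068]
ft_force: [-0.1, -0.6, -1.3]
width: 33.3
```

```bash
python3 -c "
from h import *
o=ctrl.get_obs();print(o['ee_pos'],o['ft_force'].round(2),o['moment'].round(3))"
```

```text
[ 489.37858853 -314.56533305  180.46250751] [-0.06 -0.55 -1.26] [-0.105  0.044  0.01 ]
```

Nominal seating is at TCP z ≈ 166–167. I go slowly from here and watch the vertical force.

Call:
apply_moves([
  {"gripper":20,"delta_pos":[0.2,0,0],"dr":[0,0,0]},
  {"gripper":20,"delta_pos":[0.2,0,0.01],"dr":[0,0,0]},
  {"gripper":20,"delta_pos":[0.2,0,0],"dr":[0,0,0]},
  {"gripper":20,"delta_pos":[0.2,0,0.01],"dr":[0,0,0]},
  {"gripper":20,"delta_pos":[0.1,0,0],"dr":[0,0,0]},
])

```text
t: 14.18
ee_pos: [489.5, -314.7, 171.8]
orientation: [1.092, 1.304, -1.068]
ft_force: [-0.4, 0.4, -1.9]
width: 33.6
```

Call:
apply_moves([
  {"gripper":20,"delta_pos":[0.1,0,0],"dr":[0,0,0]},
  {"gripper":20,"delta_pos":[0,0,0],"dr":[0,0,0]},
  {"gripper":20,"delta_pos":[0,0,0],"dr":[0,0,0]},
  {"gripper":20,"delta_pos":[0,0,0],"dr":[0,0,0]},
  {"gripper":20,"delta_pos":[0,0,0],"dr":[0,0,0]},
])

```text
t: 14.6
ee_pos: [489.7, -314.8, 171.2]
orientation: [1.092, 1.303, -1.068]
ft_force: [-0.1, -0.4, -1.2]
width: 33.5
```

Call:
apply_moves([
  {"gripper":20,"delta_pos":[0.1,0,0],"dr":[0,0,0]},
  {"gripper":20,"delta_pos":[0.1,0,0],"dr":[0,0,0]},
  {"gripper":20,"delta_pos":[0,0,0],"dr":[0,0,0]},
  {"gripper":20,"delta_pos":[0,0,0],"dr":[0,0,0]},
  {"gripper":20,"delta_pos":[0,0,0],"dr":[0,0,0]},
])

```text
t: 15.02
ee_pos: [489.6, -314.6, 169.0]
orientation: [1.092, 1.304, -1.068]
ft_force: [0.1, 0.8, -0.7]
width: 33.5
```

Call:
apply_moves([
  {"gripper":20,"delta_pos":[0.1,0,0],"dr":[0,0,0]},
  {"gripper":20,"delta_pos":[0,0,0],"dr":[0,0,0]},
  {"gripper":20,"delta_pos":[0,0,0],"dr":[0,0,0]},
  {"gripper":20,"delta_pos":[0,0,0],"dr":[0,0,0]},
  {"gripper":20,"delta_pos":[0,0,0],"dr":[0,0,0]},
])

```text
t: 15.43
ee_pos: [489.6, -314.6, 168.1]
orientation: [1.092, 1.304, -1.068]
ft_force: [0.1, 0.4, -1.9]
width: 33.6
```

Call:
apply_moves([
  {"gripper":20,"delta_pos":[0.1,0,0],"dr":[0,0,0]},
  {"gripper":20,"delta_pos":[0,0,0],"dr":[0,0,0]},
  {"gripper":20,"delta_pos":[0,0,0],"dr":[0,0,0]},
  {"gripper":20,"delta_pos":[0,0,0],"dr":[0,0,0]},
  {"gripper":20,"delta_pos":[0,0,0],"dr":[0,0,0]},
])

```text
t: 15.85
ee_pos: [489.6, -314.6, 167.0]
orientation: [1.092, 1.304, -1.068]
ft_force: [0.1, -0.4, -2.0]
width: 33.3
```

Call:
apply_moves([
  {"gripper":20,"delta_pos":[0.1,0,0],"dr":[0,0,0]},
  {"gripper":20,"delta_pos":[0,0,0],"dr":[0,0,0]},
  {"gripper":20,"delta_pos":[0,0,0],"dr":[0,0,0]},
  {"gripper":20,"delta_pos":[0,0,0],"dr":[0,0,0]},
  {"gripper":20,"delta_pos":[0,0,0],"dr":[0,0,0]},
])

```text
t: 16.27
ee_pos: [489.6, -314.6, 166.3]
orientation: [1.092, 1.304, -1.068]
ft_force: [-2.0, 0.2, 2.3]
width: 33.5
```

Contact has started, with Fz going from −1.4 to +2.3 N. I press a touch more to seat it.

Call:
apply_moves([
  {"gripper":20,"delta_pos":[0.06,0,0],"dr":[0,0,0]},
  {"gripper":20,"delta_pos":[0,0,0],"dr":[0,0,0]},
  {"gripper":20,"delta_pos":[0,0,0],"dr":[0,0,0]},
  {"gripper":20,"delta_pos":[0,0,0],"dr":[0,0,0]},
  {"gripper":20,"delta_pos":[0,0,0],"dr":[0,0,0]},
])

```text
t: 16.68
ee_pos: [489.6, -314.6, 166.1]
orientation: [1.092, 1.303, -1.068]
ft_force: [-2.5, 1.2, 7.2]
width: 33.0
```

```bash
python3 -c "
from h import *
for i in range(3):
  ctrl.get_image('scene');o=ctrl.get_obs();print(o['ee_pos'].round(2),o['ft_force'].round(2),o['moment'].round(3))"
```

```text
[ 489.64 -314.63  166.15] [-2.88  1.17  6.72] [0.133 0.515 0.029]
[ 489.65 -314.63  166.14] [-2.69  2.32  7.06] [ 0.163  0.427 -0.002]
[ 489.65 -314.64  166.15] [-2.39  1.43  7.14] [0.206 0.511 0.019]
```

Call:
apply_moves([
  {"gripper":20,"delta_pos":[0,-0.07,0.02],"dr":[0,0,0]},
  {"gripper":20,"delta_pos":[0,0,0],"dr":[0,0,0]},
  {"gripper":20,"delta_pos":[0.05,0,0],"dr":[0,0,0]},
  {"gripper":20,"delta_pos":[0,0,0],"dr":[0,0,0]},
  {"gripper":20,"delta_pos":[0,0,0],"dr":[0,0,0]},
])

```text
t: 17.25
ee_pos: [489.3, -314.7, 165.9]
orientation: [1.093, 1.303, -1.068]
ft_force: [-1.6, 3.2, 10.1]
width: 33.2
```

Firmly seated: about 11 N up, sideways force small. I release gradually.

Call:
apply_moves([
  {"gripper":37,"delta_pos":[0,0,0],"dr":[0,0,0]},
  {"gripper":38,"delta_pos":[0,0,0],"dr":[0,0,0]},
  {"gripper":39,"delta_pos":[0,0,0],"dr":[0,0,0]},
  {"gripper":40,"delta_pos":[0,0,0],"dr":[0,0,0]},
  {"gripper":41,"delta_pos":[0,0,0],"dr":[0,0,0]},
])

```text
t: 17.67
ee_pos: [489.0, -315.0, 164.8]
orientation: [1.092, 1.303, -1.068]
ft_force: [0.1, -0.4, 0.1]
width: 35.8
```

Call:
apply_moves([
  {"gripper":44,"delta_pos":[0,0,0],"dr":[0,0,0]},
  {"gripper":48,"delta_pos":[0,0,0],"dr":[0,0,0]},
  {"gripper":52,"delta_pos":[0,0,0],"dr":[0,0,0]},
  {"gripper":56,"delta_pos":[0,0,0],"dr":[0,0,0]},
  {"gripper":60,"delta_pos":[0,0,0],"dr":[0,0,0]},
])

```text
t: 18.08
ee_pos: [488.9, -314.9, 164.9]
orientation: [1.092, 1.304, -1.068]
ft_force: [0.2, -0.2, -0.3]
width: 51.7
```

Call:
apply_moves([
  {"gripper":62,"delta_pos":[0,0,0],"dr":[0,0,0]},
  {"gripper":62,"delta_pos":[0,0,0],"dr":[0,0,0]},
  {"gripper":62,"delta_pos":[-0.1,0,0],"dr":[0,0,0]},
  {"gripper":62,"delta_pos":[-0.2,0,0],"dr":[0,0,0]},
  {"gripper":62,"delta_pos":[-0.4,0,0],"dr":[0,0,0]},
])

```text
t: 18.5
ee_pos: [488.7, -314.9, 171.9]
orientation: [1.092, 1.304, -1.068]
ft_force: [-0.6, 0.5, 0.2]
width: 54.6
```

Run:
```python
from h import *
a=grab('scene','s10');o=ctrl.get_obs();print(o['ee_pos'].round(1),o['ft_force'].round(1),o['moment'].round(3),o['width'])
P=cloud(a).reshape(-1,3);rgb=a['img'].reshape(-1,3).astype(int)
m=(np.hypot(P[:,0]-489,P[:,1]+315)<22)&(P[:,2]>160)&((rgb.max(1)-rgb.min(1))<40);print(m.sum(),P[m].max(0).round(),np.median(P[m],0).round())
```

```text
[ 489.3 -315.3  172.9] [-0.3  0.6  0.3] [-0.087  0.015 -0.023] 54.57998827907956
70 [ 496. -294.  434.] [ 481. -328.  186.]
```

Released with no force. I retreat straight up, then look.

Call:
apply_moves([
  {"gripper":62,"delta_pos":[-0.8,0,-0.02],"dr":[0,0,0]},
  {"gripper":62,"delta_pos":[-1,0,-0.02],"dr":[0,0,0]},
  {"gripper":62,"delta_pos":[-1,0,-0.02],"dr":[0,0,0]},
  {"gripper":62,"delta_pos":[-1,0,-0.02],"dr":[0,0,0]},
  {"gripper":62,"delta_pos":[-1.5,0,-0.02],"dr":[0,0,0]},
])

```text
t: 18.97
ee_pos: [488.7, -315.0, 225.8]
orientation: [1.092, 1.304, -1.068]
ft_force: [1.1, 0.7, 0.2]
width: 54.4
```

Call:
apply_moves([
  {"gripper":62,"delta_pos":[-2,0,0],"dr":[0,0,0]},
  {"gripper":62,"delta_pos":[-2,0,0],"dr":[0,0,0]},
  {"gripper":62,"delta_pos":[-2,0,0],"dr":[0,0,0]},
  {"gripper":62,"delta_pos":[-2,0,0],"dr":[0,0,0]},
  {"gripper":62,"delta_pos":[-1,0,0],"dr":[0,0,0]},
])

```text
t: 19.38
ee_pos: [490.0, -317.6, 318.7]
orientation: [1.092, 1.299, -1.067]
ft_force: [0.4, 0.2, -1.1]
width: 54.4
```

Call:
apply_moves([
  {"gripper":62,"delta_pos":[0,0,-1],"dr":[0,0,0]},
  {"gripper":62,"delta_pos":[0,0,-1],"dr":[0,0,0]},
  {"gripper":62,"delta_pos":[0,0,0],"dr":[0,0,0]},
  {"gripper":62,"delta_pos":[0,0,0],"dr":[0,0,0]},
  {"gripper":62,"delta_pos":[0,0,0],"dr":[0,0,0]},
])

```text
t: 19.8
ee_pos: [485.3, -296.8, 314.3]
orientation: [1.092, 1.306, -1.068]
ft_force: [-0.6, -0.3, 0.0]
width: 54.4
```

Run:
```python
from h import *
a=grab('scene','s11');b=grab('top','t11');o=ctrl.get_obs();print(o['t'],o['ee_pos'].round(1),o['ft_force'].round(1))
P=cloud(a).reshape(-1,3)
m=(np.hypot(P[:,0]-489,P[:,1]+315)<22)&(P[:,2]>160)&(P[:,2]<230);print(m.sum(),P[m].max(0).round(),P[m].min(0).round())
m=(np.hypot(P[:,0]-489,P[:,1]+315)<12)&(P[:,2]<140)&(P[:,2]>20);print('below',m.sum(),P[m].min(0).round() if m.any() else '')
i=cv2.resize(a['img'][140:290,210:420,::-1],(800,571),interpolation=cv2.INTER_CUBIC)
cv2.imwrite('pics/f.png',i)
```

```text
19.9 [ 485.5 -297.2  314.6] [0.7 0.5 0.5]
222 [ 498. -298.  202.] [ 469. -333.  161.]
below 183 [ 478. -325.   41.]
```

View pics/f.png

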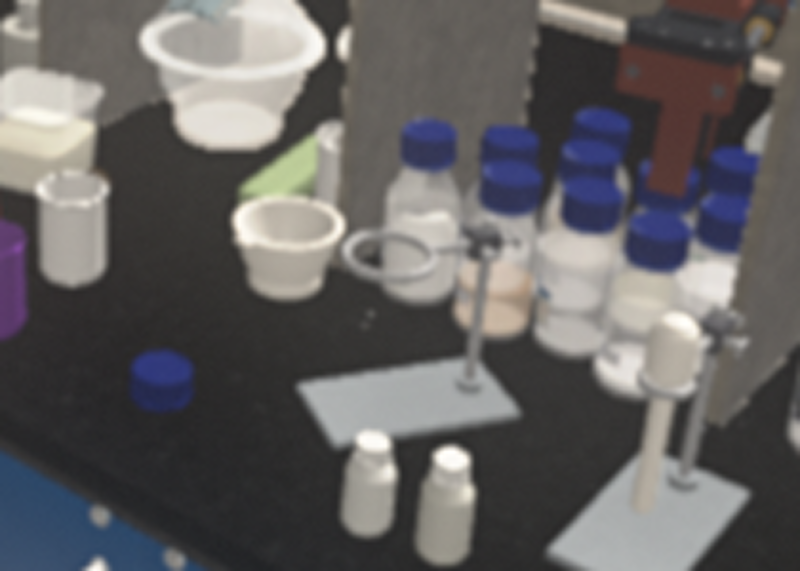

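The pestle hangs in the narrow ring: head at (672,350) on the ring at (670,380), handle down to (645,505). The cup (72,228), mortar (288,245) and both bottles (368,485 and 446,505) are standing.

```bash
python3 -c "
from workcell import ctrl
ctrl.close_job()"
```

```text
the job is handed in; nothing more can be done
```

The pestle is hanging upright in the narrow ring, head on top, and the job is handed in at about 20 s of the 58 s allowed. I gripped it by the head and drew it out of the cup along its own axis. I then turned it upright, lowered it handle first through the ring, and released it only after the ring was carrying it, at about 11 N upward.

**Last checks**
- **Height:** the pestle's top measures about z = 202 mm (about 201 mm expected). The lowest handle point seen is z ≈ 41 mm (about 39 mm expected), so it is hanging at the right depth.
- **Surroundings:** the last picture shows the cup, mortar and both small bottles standing. I did not re-measure the mortar or bottle positions.
- **Robot:** the gripper is open, over 100 mm above the pestle's head, and the force reading is near zero.

**What disagreed:** the pestle sat about 1–1.5° off the tool axis in the grip, so I corrected the tilt before insertion. The two cameras differed by up to about 4 mm on the ring's centre, so I used the scene camera for the alignment. At seating there was a sideways force of about 3 N, and the pestle centred itself in the ring on release, with no visible drop.

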